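Press the pick-tin lids home and stack the tins

TASK

The press-on lids of the two rectangular pick tins are standing proud: press each one down until it is fully home. Then set the small rectangular tin down, without dropping it, on top of the large one, which stays where it stands: right way up, centred and square, long side along long side. Leave the round tin and everything else on the counter where it is.

Things in the scene. Friction and masses are not known exactly. Their poses are not given: they have to be found in the camera images.
- large_tin: large rectangular plain metal tin, loose, 120 (its x) x 84 (its y) mm. Origin: centre of its underside; z up. Tin body 18 mm high, flat-topped lid 118 x 82 x 16 mm above it. Lid top 34 mm above the underside when the lid is home, up to 42 mm when proud (a dark neck shows in the gap between body and lid). About 0.36 kg
- small_tin: small rectangular plain metal tin, loose, 84 (its x) x 56 (its y) mm, same style. Origin: centre of its underside; z up. Tin body 14 mm high, flat-topped lid 82 x 54 x 12 mm above it (1 mm inside the body's faces). Lid top 26 mm above the underside when home, up to 34 mm when proud. About 0.17 kg. The two tins and the round tin swap places
- large_lid (a joint): how far the large tin's lid is pressed down, m: 0 = 8 mm proud, 0.008 = fully home against a hard stop. It starts 6 to 8 mm proud, slides straight down stiffly (about 7 N of friction plus 30 N per m/s, wherever it is pressed) and stays where it is left, with no spring and no click; so about 12 N or more, pressed slowly, takes it home
- small_lid (a joint): the same for the small tin's lid: 0 = 8 mm proud, 0.008 = fully home, same stiffness
- large_lid_top (a point): centre of the flat upper face of the large tin's lid; moves with the lid; axes as the large tin's
- small_lid_top (a point): centre of the flat upper face of the small tin's lid; moves with the lid; axes as the small tin's
- round_tin: round plain metal pick tin, 68 mm across, 24 mm high, lid already fully on; only its round shape tells it from the others. Origin: centre of its underside. Bystander, loose, leave alone
- pick_holder: pewter spool-shaped pick holder, 60 mm across, 61 mm high to the tips of the picks in it. Origin: centre of its underside. Bystander, loose, leave alone
- nut_blank: pale bone nut blank, bar 54 x 9 x 10 mm. Origin: centre of its underside. Bystander, loose, leave alone
- finger_pick_a: steel finger pick, about 36 x 18 x 18 mm. Origin: centre of its underside. Bystander, loose, leave alone
- finger_pick_b: steel finger pick, the other of the pair, same size. Origin: centre of its underside. Bystander, loose, leave alone
- white_pick: white celluloid pick lying flat, about 30 x 20 x 3 mm. Origin: centre of its underside. Bystander, loose, leave alone
There are look-alikes about, which are no part of the job. What is shaped like the small_tin but purple, red or yellow is not meant.

How it is judged:
On the way, in this order (a step that is already met when the one before it is completed fails the run):
1. both rectangular tins' lids are pressed home (within 1.8 mm), before the tins are stacked (value of joint each of large_lid, small_lid above 0.0062 m), for 0.2 s.
2. the small tin rests on the large tin's lid (z of small_tin in the frame of large_lid_top between -0.003 and 0.004 m and horizontal distance between small_tin and large_lid_top below 0.02 m and contact force between small_tin and large_tin above 0.3 N), for 0.2 s.
At the end, for the whole second after the job is handed in: Both lids home (within 1.8 mm). Small tin released, at rest, upright on the large lid, centred within 8 mm along each of the large tin's axes, long sides aligned within 0.12 rad (either way round). Large tin upright, at rest, within 30 mm of its start (all of step 1 and z of small_tin in the frame of large_lid_top between -0.003 and 0.004 m and x of small_tin in the frame of large_lid_top between -0.008 and 0.008 m and y of small_tin in the frame of large_lid_top between -0.008 and 0.008 m and angle between the x axis of small_tin and the x axis of large_tin, either way round below 0.12 rad and angle between each of small_tin, large_tin's own z axis and vertical below 0.06 rad and distance of large_tin from where it was at the start of the episode below 0.03 m and contact force between small_tin and large_tin above 0.3 N and contact force between the fingers and small_tin below 0.05 N and linear speed of each of small_tin, large_tin below 0.02 m/s); the robot touches nothing.
It fails at once if a bystander is moved more than 20 mm (distance of any of round_tin, pick_holder, nut_blank, finger_pick_a, finger_pick_b, white_pick from where it was at the start of the episode above 0.02 m).
It fails at once if the small tin is dropped (falls freely for more than about 13 mm) (contact force between the fingers and small_tin below 0.05 N and linear speed of small_tin above 0.5 m/s).
It also fails if it takes over 58 s, if anything falls off the work surface, if the arm or the gripper's body presses on something with over 40 N, if the wrist force passes 120 N, or if a joint passes its speed limit or range.

ROBOT

A 6-joint arm with a two-finger parallel gripper is mounted at the origin on the work surface. World frame = base frame: x ahead of the robot, y to its left, z up, the work surface at z = 0. Lengths are in m, angles in rad, forces in N, time in s.
With the tool pointing down it reaches from about 0.35 to 0.875 m from the base axis. Payload 15.5 kg.
Tool frame: the origin (TCP) lies between the finger pads; the fingertips stand 11 mm ahead of it and the grasp point (between the pads) lies 8 mm behind it; z points along the fingers, y is the direction in which the jaws open and shut (so a half turn about z gives the same grasp; the last joint's range is limited). The gripper opens to 85 mm and grips with 20 to 120 N. Pads are 22 mm wide; open, the fingers measure 114 mm over their backs; the gripper's body (76 mm by 85 mm) begins 54 mm behind the grasp point. The pads swing forward as they close: fully open they stand 13 mm farther back than shut.
Start: joints at [-1.391, 0.494, 1.345, -0, 1.302, -0.096], TCP at [0.17, -0.601, 0.242] pointing down, gripper open.
Joint ranges: [-2.91, 2.91], [-0.82, 2.16], [0.22, 2.67], [-1.22, 4.37], [0.12, 2.79], [-3.08, 3.08]. Speed limits (rad/s): [1.89, 1.89, 2.57, 3.01, 3.01, 3.01].

INTERFACE

Orientations are given as a 3x3 rotation matrix whose columns are the frame's x, y, z axes.
In Python, from bench import * gives the robot as it stands. The module is installed in compiled form; this text tells all that it offers.
- The arm moves only by the shell command python3 -m inch 'ROWS' [OPENING] [FORCE]. ROWS is JSON, one flat list of numbers, 4 for each row, row after row: the shift along the tool's x, y, z in m, then the turn about the tool's z in degrees. In form: [tx, ty, tz, turn, tx, ty, tz, turn, ...]. A call has 1 to 20 rows; each row is the pose to reach, as a shift and turn from the pose commanded when the call began, along the tool's axes at that moment; what a row does not reach only later rows make up. A row lasts 1/10 s, in which the tool goes at most 50 mm and 8.59 degrees, less where a joint would pass 70% of its speed; a pose out of reach is approached as far as the arm can. A call with a gripper value outside its range is refused whole. OPENING is the opening, from 0 (shut) to 1 (fully open), set as the call begins (- or left out, the last holds). The fingers move at their own pace and stop on an object; FORCE is the grip in N (left out, the last holds). Time passes only in rows, so rows that repeat a pose let the fingers close. It gives the time, the measured TCP pose, the force and the opening at its end, in the units of the state.
- state(): the state, without advancing time (a new reading comes with each control period).
- grab_frame(name): name is "side" or "top" or "wrist"; returns a dict with "frame" (420x560x3 uint8, blue, green, red), "fx", "fy", "cx", "cy" (pixels), "world_to_cam" (4x4, takes a point from world to camera coordinates); the wrist camera has in their place "tool_from_camera" (4x4, takes a point from camera to tool coordinates, whose origin is the TCP and whose axes are the flange's). Camera axes: x right, y up, looking along -z (the intrinsics and any distortion apply to the point x, -y, -z); pixel columns grow to the right and rows downward; lengths in m; the calibration is good to about 2 mm. A picture is of the moment at which its call begins: read the wrist's pose just before it. There is no depth.
- job_done(): hands the job in, once; it reports no verdict.
The state is a dict: "clock": time; "joint_pos": joint angles; "qvel": joint speeds; "joint_torque": joint torques, N m; "tool_pos": TCP position; "orientation": TCP orientation; "wrist_force": force on the tool from outside, world axes, zero at the start; "moment": the same for the moment, N m; "gripper_width": finger opening in m.
Only numpy, scipy, OpenCV 4.12 (cv2) and the standard library are available. Lean on these libraries where they do the work, as an engineer would, in place of code of your own. Each camera call takes 0.05 s, during which the arm holds its last target. There are 200 camera calls.

## Working session

There is one attempt and no reset: what is moved stays moved. The work goes in short steps, Python scripts to look and compute and a shell command to move; the robot and the scene stay as the last step left them, time stands still between calls to the robot, and variables do not carry over. Pictures are saved under pics/ and viewed, about 8 in all and at most 12, crops included, and the job is handed in when it is done.

```bash
mkdir -p pics; python3 - <<'E'
from bench import *
import cv2,numpy as np
s=state();print({k:np.round(v,4).tolist() for k,v in s.items()})
for n in("top","side"):
    f=grab_frame(n);cv2.imwrite(f"pics/{n}0.png",f["frame"]);np.savez(f"{n}0.npz",**f)
    print(n,f["fx"],f["fy"],f["cx"],f["cy"],[k for k in f],np.round(f["world_to_cam"],4).tolist())
E
```

```text
{'clock': 0.0, 'joint_pos': [-1.3905, 0.4942, 1.3461, -0.0, 1.3025, -0.0955], 'qvel': [-0.0011, 0.0009, 0.0014, 0.0015, 0.0004, 0.0006], 'joint_torque': [-0.0032, -88.2158, -38.3865, -0.0006, 0.01, -0.0001], 'tool_pos': [0.1701, -0.601, 0.2417], 'orientation': [[0.9622, 0.2723, -0.0002], [0.2723, -0.9622, 0.0012], [0.0001, -0.0012, -1.0]], 'wrist_force': [0.186, -0.4245, 0.449], 'moment': [-0.0507, -0.015, 0.012], 'gripper_width': 0.0851}
top 512.0314013553103 512.0314013553103 286.8227478608174 209.16103390098328 ['frame', 'fx', 'fy', 'cx', 'cy', 'world_to_cam'] [[0.0155, -0.9998, -0.0156, 0.019], [0.9863, 0.0127, 0.1643, -0.5385], [-0.1641, -0.018, 0.9863, -1.073], [0.0, 0.0, 0.0, 1.0]]
side 413.004539000391 413.004539000391 278.4017518362376 206.83515606381863 ['frame', 'fx', 'fy', 'cx', 'cy', 'world_to_cam'] [[0.9868, -0.1616, -0.0049, -0.5276], [0.1162, 0.6881, 0.7163, -0.1313], [-0.1124, -0.7074, 0.6978, -0.744], [0.0, 0.0, 0.0, 1.0]]
```

View pics/top0.png

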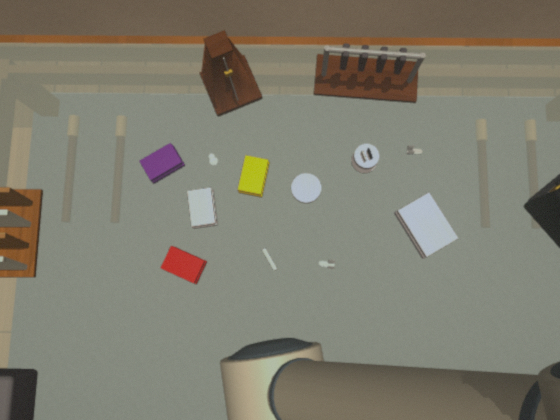

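View pics/side0.png

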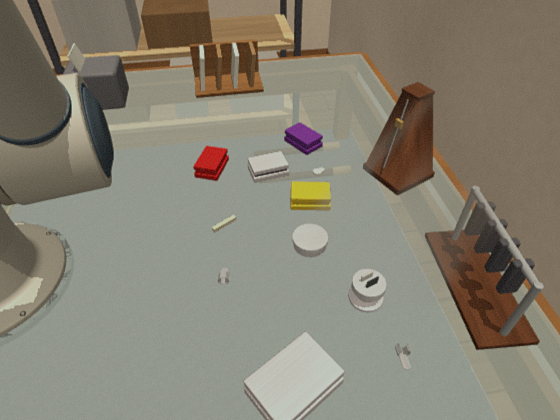

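The candidates for the small tin in the top view are the plain metal one at (202,208), purple (162,163), yellow (254,175) and red (184,265). The plain one fits, because the coloured ones are excluded. The large tin is at (426,225) and the round tin at (306,188). I'll measure and make one confirming crop.

```bash
cat > h.py <<'E'
import cv2,numpy as np
def ray(f,px,z):
    M=np.array(f["world_to_cam"]);R,t=M[:3,:3],M[:3,3];c=-R.T@t
    d=R.T@np.array([(px[0]-f["cx"])/f["fx"],-(px[1]-f["cy"])/f["fy"],-1.])
    return c+d*(z-c[2])/d[2]
def blob(im,seed,r=45,thr=None,pick=None):
    h=cv2.cvtColor(im,cv2.COLOR_BGR2GRAY);x,y=seed
    m=np.zeros_like(h);w=h[y-r:y+r,x-r:x+r]
    t=thr or cv2.threshold(w,0,255,cv2.THRESH_OTSU)[0]
    m[y-r:y+r,x-r:x+r]=(w>t)*255
    cs,_=cv2.findContours(m,cv2.RETR_EXTERNAL,cv2.CHAIN_APPROX_NONE)
    return max(cs,key=cv2.contourArea),t
E
python3 - <<'E'
from h import *
out=[]
for n,seeds in(("top",[(202,208,26,.033),(426,225,45,.041)]),("side",[(268,166,24,.033),(295,378,40,.041)])):
    f=dict(np.load(n+"0.npz"));im=f["frame"].copy()
    for x,y,r,z in seeds:
        c,t=blob(f["frame"],(x,y),r)
        P=np.array([ray(f,p[0],z)[:2] for p in c])
        R=cv2.minAreaRect((P*1000).astype(np.float32));print(n,t,np.round(R[0],1),np.round(R[1],1),R[2])
        cv2.drawContours(im,[c],-1,(0,0,255),1)
        out.append(cv2.resize(im[y-42:y+42,x-50:x+50],(400,300) ,interpolation=cv2.INTER_NEAREST) if y+42<=420 else cv2.resize(im[336:420,x-50:x+50],(400,300),interpolation=cv2.INTER_NEAREST))
cv2.imwrite("pics/crop1.png",np.vstack([np.hstack(out[:2]),np.hstack(out[2:])]))
E
```

```text
top 160.0 [544.2 218.1] [79.2 52.2] 9.272317886352539
top 160.0 [ 510.8 -279.4] [116.9  80.3] 30.93099594116211
side 163.0 [545.4 216.6] [80.  54.4] 10.474601745605469
side 168.0 [ 511.3 -279.6] [116.7  80.5] 30.692359924316406
```

View pics/crop1.png

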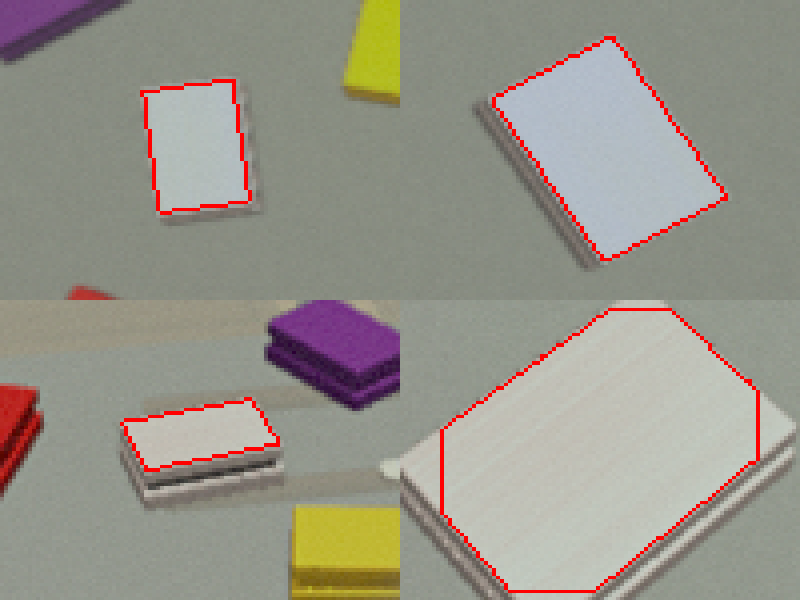

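All four outlines agree: small lid centre (545,217.5) at about 10°, large (511,-279.5) at about 30.8°, and the sizes match. The dark neck shows on the small tin. I'll press the large lid first.

```bash
cat > go.py <<'E'
import sys,numpy as np
from bench import *
x,y,z,a=map(float,sys.argv[1:])
s=state();R=np.array(s["orientation"]);p=np.array(s["tool_pos"])
d=R.T@(np.array([x,y,z])-p);cur=np.degrees(np.arctan2(R[1,0],R[0,0]))
print("t",s["clock"],"pos",np.round(p,4),"ang",round(cur,2),"F",np.round(s["wrist_force"],1),"w",s["gripper_width"],"z axis",np.round(R[:,2],4))
print("shift",np.round(d,4),"turn",round((cur-a+90)%180-90,2))
E
python3 go.py .511 -.2795 .075 30.8
```

```text
t 0.1 pos [ 0.1701 -0.6011  0.2418] ang 15.8 F [ 0.7  1.  -0.2] w 0.08529307833478703 z axis [-2.e-04  1.e-03 -1.e+00]
shift [ 0.4155 -0.2165  0.167 ] turn -15.0
```

```bash
python3 -m inch '[0.04,-0.021,0,-2, 0.085,-0.044,0.01,-5, 0.13,-0.068,0.02,-8, 0.17,-0.089,0.03,-12, 0.215,-0.112,0.04,-15, 0.26,-0.135,0.05,-15, 0.30,-0.156,0.07,-15, 0.34,-0.177,0.09,-15, 0.38,-0.198,0.11,-15, 0.405,-0.211,0.13,-15, 0.4155,-0.2165,0.145,-15, 0.4155,-0.2165,0.16,-15, 0.4155,-0.2165,0.167,-15, 0.4155,-0.2165,0.167,-15]' 0 40 && python3 go.py .511 -.2795 .054 30.8
```

```text
clock: 1.5
tool_pos: [0.5102, -0.2802, 0.0745]
orientation: [[0.859, 0.512, -0.002], [0.512, -0.859, 0.001], [-0.001, -0.002, -1.0]]
wrist_force: [0.2, -0.4, 1.4]
gripper_width: -0.0002
t 1.5 pos [ 0.5102 -0.2802  0.0745] ang 30.77 F [ 0.2 -0.4  1.4] w -0.0002137708335608797 z axis [-1.5e-03  9.0e-04 -1.0e+00]
shift [ 0.0011 -0.0001  0.0205] turn -0.03
```

```bash
python3 -m inch '[0,0,0.006,0, 0,0,0.012,0, 0,0,0.017,0, 0,0,0.020,0, 0,0,0.0215,0, 0,0,0.0225,0, 0,0,0.0235,0, 0,0,0.0245,0, 0,0,0.0255,0, 0,0,0.0265,0, 0,0,0.027,0, 0,0,0.0275,0, 0,0,0.0275,0]' && python3 go.py .511 -.2795 .045 30.8
```

```text
clock: 2.8
tool_pos: [0.5112, -0.28, 0.0481]
orientation: [[0.859, 0.512, 0.0], [0.512, -0.859, -0.0], [0.0, 0.0, -1.0]]
wrist_force: [-1.8, -0.3, 5.2]
gripper_width: 0.0002
t 2.8 pos [ 0.5112 -0.28    0.0481] ang 30.81 F [-1.8 -0.3  5.2] w 0.00019844405622943174 z axis [ 4.e-04 -3.e-04 -1.e+00]
shift [ 0.0001 -0.0005  0.0031] turn 0.01
```

```bash
python3 -m inch '[0,0,0.001,0, 0,0,0.002,0, 0,0,0.003,0, 0,0,0.0035,0, 0,0,0.004,0]' && python3 -m inch '[0,0,0.0005,0, 0,0,0.0005,0]'
```

```text
clock: 3.3
tool_pos: [0.5112, -0.28, 0.0448]
orientation: [[0.859, 0.512, 0.001], [0.512, -0.859, -0.001], [0.0, 0.001, -1.0]]
wrist_force: [-5.9, 3.1, 28.4]
gripper_width: 0.0001
clock: 3.5
tool_pos: [0.5112, -0.28, 0.0448]
orientation: [[0.859, 0.512, 0.001], [0.512, -0.859, -0.001], [0.0, 0.001, -1.0]]
wrist_force: [-7.1, 4.6, 28.9]
gripper_width: -0.0
```

The hard stop was reached at TCP z 0.0448 (expected 0.045) with 29 N, so the large lid is home. Next is the small one.

```bash
python3 -m inch '[0,0,-0.01,0, 0,0,-0.04,0, 0,0,-0.08,0, 0,0,-0.1,0, 0,0,-0.1,0]' && python3 go.py .545 .2175 .065 9.9
```

```text
clock: 4.0
tool_pos: [0.5124, -0.2808, 0.1465]
orientation: [[0.859, 0.512, 0.004], [0.512, -0.859, -0.003], [0.002, 0.005, -1.0]]
wrist_force: [-0.7, 0.0, -0.9]
gripper_width: -0.0002
t 4.0 pos [ 0.5124 -0.2808  0.1465] ang 30.81 F [-0.7  0.  -0.9] w -0.0001754727137123175 z axis [ 0.0044 -0.003  -1.    ]
shift [ 0.283  -0.4117  0.0801] turn 20.91
```

```bash
python3 -m inch '[0.022,-0.032,0,0, 0.048,-0.07,0,3, 0.074,-0.108,0,6, 0.1,-0.146,0,9, 0.126,-0.184,0,12, 0.152,-0.222,0,15, 0.178,-0.26,0,18, 0.204,-0.298,0,20.9, 0.23,-0.336,0,20.9, 0.256,-0.374,0.01,20.9, 0.276,-0.402,0.03,20.9, 0.283,-0.412,0.055,20.9, 0.283,-0.412,0.075,20.9, 0.283,-0.412,0.08,20.9, 0.283,-0.412,0.08,20.9, 0.283,-0.412,0.08,20.9]' && python3 go.py .545 .2175 .045 9.9
```

```text
clock: 5.6
tool_pos: [0.5435, 0.2186, 0.0639]
orientation: [[0.985, 0.171, 0.001], [0.171, -0.985, 0.0], [0.001, -0.0, -1.0]]
wrist_force: [0.7, 0.5, -0.7]
gripper_width: -0.0001
t 5.6 pos [0.5435 0.2186 0.0639] ang 9.87 F [ 0.7  0.5 -0.7] w -0.0001261379773181673 z axis [ 6.e-04  2.e-04 -1.e+00]
shift [0.0013 0.0013 0.0189] turn -0.03
```

```bash
python3 -m inch '[0.001,0.001,0.006,0, 0.001,0.001,0.012,0, 0.001,0.001,0.016,0, 0.001,0.001,0.018,0, 0.001,0.001,0.019,0, 0.001,0.001,0.02,0, 0.001,0.001,0.021,0, 0.001,0.001,0.022,0, 0.001,0.001,0.023,0, 0.001,0.001,0.024,0, 0.001,0.001,0.025,0, 0.001,0.001,0.026,0, 0.001,0.001,0.027,0, 0.001,0.001,0.0275,0, 0.001,0.001,0.028,0]' && python3 -m inch '[0,0,0.0003,0, 0,0,0.0003,0]'
```

```text
clock: 7.1
tool_pos: [0.5444, 0.2181, 0.0367]
orientation: [[0.985, 0.172, 0.001], [0.172, -0.985, 0.0], [0.001, 0.0, -1.0]]
wrist_force: [-9.7, -3.2, 37.3]
gripper_width: -0.0001
clock: 7.3
tool_pos: [0.5444, 0.2181, 0.0368]
orientation: [[0.985, 0.172, 0.001], [0.172, -0.985, 0.0], [0.001, 0.0, -1.0]]
wrist_force: [-9.4, -3.7, 33.6]
gripper_width: -0.0001
```

The small lid is also home: z 0.0367 against an expected 0.037, at 35 N. I'll lift, open and re-measure the tins.

```bash
python3 -m inch '[0,0,-0.01,0, 0,0,-0.04,0, 0,0,-0.08,0, 0,0,-0.12,0, 0,0,-0.14,0, 0,0,-0.14,0, 0,0,-0.14,0]' 1 40 && python3 - <<'E'
from h import *;from bench import *
s=state();R=np.array(s["orientation"]);p=np.array(s["tool_pos"])
out=[]
f=grab_frame("wrist");T=np.array(f["tool_from_camera"]);W=np.eye(4);W[:3,:3]=R;W[:3,3]=p
f["world_to_cam"]=np.linalg.inv(W@T);np.savez("w1.npz",**f);cv2.imwrite("pics/w1.png",f["frame"])
g=grab_frame("top");np.savez("top1.npz",**g);cv2.imwrite("pics/top1.png",g["frame"])
h=grab_frame("side");np.savez("side1.npz",**h);cv2.imwrite("pics/side1.png",h["frame"])
M=f["world_to_cam"]
c=M@np.array([.5445,.218,.026,1]);print("wrist px",f["fx"]*c[0]/-c[2]+f["cx"],-f["fy"]*c[1]/-c[2]+f["cy"],c, list(f))
print(p)
for n,G,x,y,r,z in(("top",g,426,225,45,.034),("side",h,268,166,24,.026)):
    cc,t=blob(G["frame"],(x,y),r);P=np.array([ray(G,q[0],z)[:2] for q in cc])
    print(n,t,cv2.minAreaRect((P*1000).astype(np.float32)))
E
```

```text
clock: 8.0
tool_pos: [0.5443, 0.2181, 0.1752]
orientation: [[0.985, 0.172, 0.001], [0.172, -0.985, 0.0], [0.001, -0.0, -1.0]]
wrist_force: [0.2, -0.6, 0.1]
gripper_width: 0.0851
wrist px 276.65699691590436 197.6512876654915 [-0.00102666  0.01084072 -0.29239739  1.        ] ['frame', 'fx', 'fy', 'cx', 'cy', 'tool_from_camera', 'world_to_cam']
[0.54430141 0.21810659 0.17517983]
top 164.0 ((510.7965393066406, -279.3311767578125), (117.0320816040039, 79.82135009765625), 30.943622589111328)
side 164.0 ((560.3631591796875, 218.7346954345703), (49.91669464111328, 52.783714294433594), 8.646865844726562)
```

View pics/w1.png

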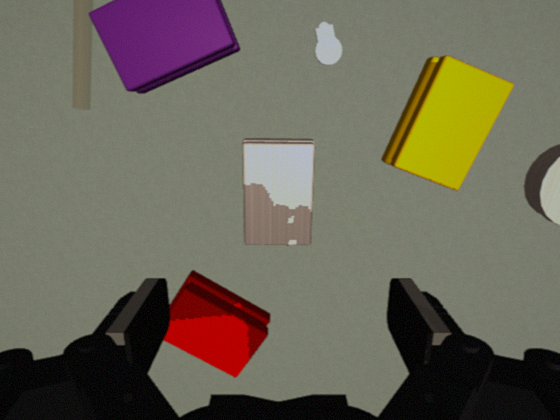

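View pics/side1.png

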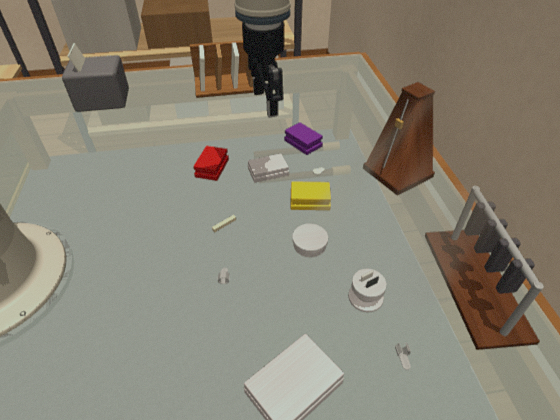

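The wrist view shows the small tin at columns 243–314 and rows 140–245, square between the jaws. Red and yellow stay clear of the finger lines. In the side view both gaps have closed. Next I'll descend and grip the body.

```bash
python3 -m inch '[0.0015,0.0005,0.03,0, 0.0015,0.0005,0.07,0, 0.0015,0.0005,0.11,0, 0.0015,0.0005,0.135,0, 0.0015,0.0005,0.15,0, 0.0015,0.0005,0.158,0, 0.0015,0.0005,0.161,0, 0.0015,0.0005,0.161,0, 0.0015,0.0005,0.161,0]' 1 40 && python3 -m inch '[0,0,0,0, 0,0,0,0, 0,0,0,0, 0,0,0,0, 0,0,0,0, 0,0,0,0, 0,0,0,0, 0,0,0,0]' 0.4 40
```

```text
clock: 9.05
tool_pos: [0.5463, 0.218, 0.0147]
orientation: [[0.985, 0.172, 0.001], [0.172, -0.985, 0.0], [0.001, -0.0, -1.0]]
wrist_force: [-0.1, -0.4, 0.1]
gripper_width: 0.085
clock: 9.85
tool_pos: [0.5462, 0.2179, 0.0147]
orientation: [[0.985, 0.172, 0.001], [0.172, -0.985, 0.0], [0.001, -0.0, -1.0]]
wrist_force: [-2.3, -0.8, 9.2]
gripper_width: 0.0544
```

The opening of 54 mm means the pads took the lid, with their tips on the body's rim. I'll reopen, go 9 mm lower and grip the 56 mm body.

```bash
python3 -m inch '[0,0,0,0, 0,0,0,0, 0,0,0,0, 0,0,0,0, 0,0,0.004,0, 0,0,0.009,0, 0,0,0.009,0, 0,0,0.009,0]' 1 40 && python3 -m inch '[0,0,0,0, 0,0,0,0, 0,0,0,0, 0,0,0,0, 0,0,0,0, 0,0,0,0, 0,0,0,0, 0,0,0,0]' 0.5 40
```

```text
clock: 10.65
tool_pos: [0.5457, 0.2178, 0.0047]
orientation: [[0.985, 0.172, -0.001], [0.172, -0.985, -0.0], [-0.001, 0.0, -1.0]]
wrist_force: [0.1, 0.2, 0.6]
gripper_width: 0.0856
clock: 11.45
tool_pos: [0.5474, 0.2182, 0.007]
orientation: [[0.985, 0.172, 0.004], [0.172, -0.985, 0.001], [0.004, -0.0, -1.0]]
wrist_force: [-1.7, -1.7, 29.9]
gripper_width: 0.0549
```

```bash
python3 -m inch '[0,0,-0.003,0, 0,0,-0.008,0, 0,0,-0.02,0, 0,0,-0.04,0, 0,0,-0.06,0, 0,0,-0.06,0, 0,0,-0.06,0]' && python3 - <<'E'
from h import *;from bench import *
o=[]
for n in("side","wrist"):
    f=grab_frame(n);np.savez(n+"2.npz",**f);o.append(f["frame"])
a=cv2.resize(o[0][80:200,190:350],(560,420),interpolation=cv2.INTER_CUBIC)
cv2.imwrite("pics/c2.png",cv2.resize(np.hstack([a,o[1]]),(800,300)))
E
```

```text
clock: 12.15
tool_pos: [0.546, 0.2179, 0.0654]
orientation: [[0.985, 0.172, 0.001], [0.172, -0.985, 0.0], [0.001, -0.0, -1.0]]
wrist_force: [0.1, 0.8, -1.2]
gripper_width: 0.055
```

View pics/c2.png

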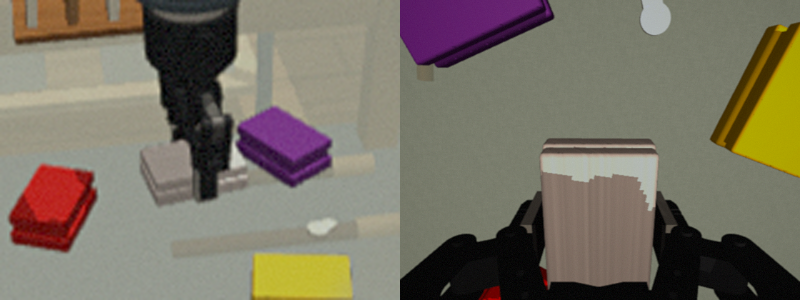

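The tin is held level by its body with the lid still home. I'll carry it over to the large tin.

```bash
python3 -m inch '[0,0,-0.02,0, 0,0,-0.05,0, 0,0,-0.085,0, 0,0,-0.085,0]' && python3 go.py .512 -.279 .07 30.8
```

```text
clock: 12.65
tool_pos: [0.5476, 0.2184, 0.1532]
orientation: [[0.985, 0.172, 0.005], [0.172, -0.985, 0.001], [0.005, -0.001, -1.0]]
wrist_force: [0.3, 0.2, -1.7]
gripper_width: 0.0546
t 12.65 pos [0.5476 0.2184 0.1532] ang 9.9 F [ 0.3  0.2 -1.7] w 0.0546415319352599 z axis [ 0.0048  0.0014 -1.    ]
shift [-0.121   0.4839  0.0823] turn -20.9
```

```bash
python3 -m inch '[-0.003,0.012,0,0, -0.01,0.04,0,-2, -0.0187,0.075,0,-5, -0.0275,0.11,0,-8, -0.03625,0.145,0,-11, -0.045,0.18,0,-14, -0.054,0.215,0,-17, -0.0625,0.25,0,-20.9, -0.071,0.285,0,-20.9, -0.08,0.32,0,-20.9, -0.089,0.355,0,-20.9, -0.0975,0.39,0,-20.9, -0.106,0.425,0,-20.9, -0.113,0.453,0,-20.9, -0.118,0.472,0,-20.9, -0.12,0.48,0,-20.9, -0.121,0.484,0,-20.9, -0.121,0.484,0,-20.9, -0.121,0.484,0,-20.9, -0.121,0.484,0,-20.9]' && python3 go.py .512 -.279 .05 30.8
```

```text
clock: 14.65
tool_pos: [0.51, -0.2788, 0.1499]
orientation: [[0.858, 0.513, -0.0], [0.513, -0.858, 0.0], [-0.0, -0.0, -1.0]]
wrist_force: [-0.4, -0.3, -1.6]
gripper_width: 0.0552
t 14.65 pos [ 0.51   -0.2788  0.1499] ang 30.86 F [-0.4 -0.3 -1.6] w 0.05518143128296771 z axis [-2.e-04  3.e-04 -1.e+00]
shift [0.0017 0.0012 0.0999] turn 0.06
```

Now lower to about 8 mm above and check the alignment from the top and side cameras.

```bash
python3 -m inch '[0.0015,0.001,0.02,0, 0.0015,0.001,0.05,0, 0.0015,0.001,0.08,0, 0.0015,0.001,0.095,0, 0.0015,0.001,0.1,0, 0.0015,0.001,0.1,0, 0.0015,0.001,0.1,0]' && python3 go.py .512 -.279 .041 30.8; python3 - <<'E'
from h import *;from bench import *
o=[]
for n,(x,y) in(("side",(295,365)),("top",(426,225))):
    f=grab_frame(n);np.savez(n+"3.npz",**f)
    y=min(y,360);o.append(cv2.resize(f["frame"][y-60:y+60,x-80:x+80],(400,300),interpolation=cv2.INTER_CUBIC))
o.append(cv2.resize(grab_frame("wrist")["frame"],(400,300)));o.append(0*o[0])
cv2.imwrite("pics/c3.png",np.vstack([np.hstack(o[:2]),np.hstack(o[2:])]))
E
```

```text
clock: 15.35
tool_pos: [0.5122, -0.2799, 0.0509]
orientation: [[0.859, 0.512, 0.001], [0.512, -0.859, -0.001], [0.0, 0.001, -1.0]]
wrist_force: [0.5, 0.6, -1.4]
gripper_width: 0.0552
t 15.35 pos [ 0.5122 -0.2799  0.0509] ang 30.82 F [ 0.5  0.6 -1.4] w 0.05515625958126223 z axis [ 1.e-03 -7.e-04 -1.e+00]
shift [ 0.0003 -0.0009  0.0099] turn 0.02
```

View pics/c3.png

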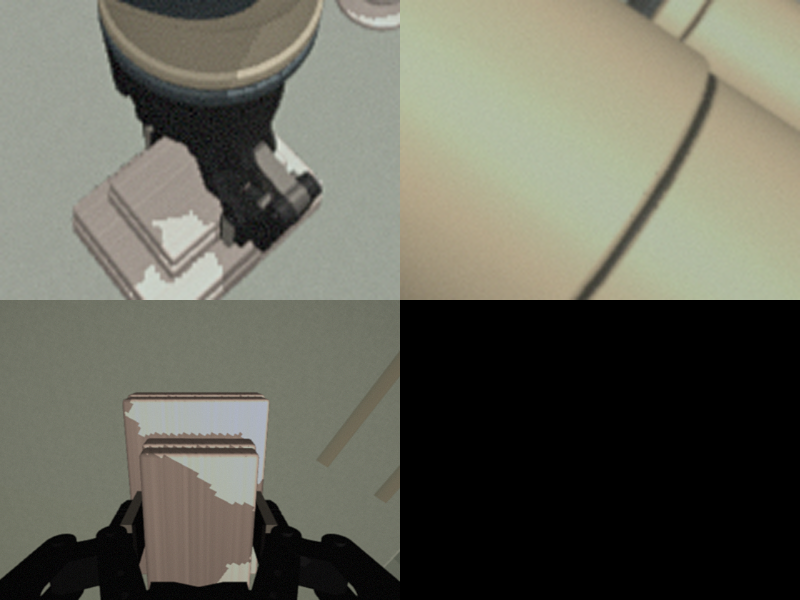

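The tin is square with the large lid and about 1.5 mm off to one side. I'll correct that and lower slowly until the force shows contact.

```bash
python3 -m inch '[0,-0.001,0.002,0, 0,-0.001,0.004,0, 0,-0.001,0.006,0, 0,-0.001,0.007,0, 0,-0.001,0.008,0, 0,-0.001,0.008,0, 0,-0.001,0.008,0]' && python3 -m inch '[0,0,0.0005,0, 0,0,0.001,0, 0,0,0.0015,0, 0,0,0.0015,0]'
```

```text
clock: 16.2
tool_pos: [0.5112, -0.279, 0.042]
orientation: [[0.859, 0.512, -0.0], [0.512, -0.859, 0.0], [-0.0, -0.0, -1.0]]
wrist_force: [0.0, -0.0, -1.6]
gripper_width: 0.0553
clock: 16.6
tool_pos: [0.5113, -0.2791, 0.0411]
orientation: [[0.859, 0.512, 0.0], [0.512, -0.859, -0.0], [0.0, 0.0, -1.0]]
wrist_force: [-1.4, 1.1, 10.0]
gripper_width: 0.0546
```

Contact came at the predicted height with 10 N. Now release and retreat.

```bash
python3 -m inch '[0,0,0,0, 0,0,0,0, 0,0,0,0, 0,0,0,0, 0,0,0,0]' 1 && python3 -m inch '[0,0,-0.005,0, 0,0,-0.02,0, 0,0,-0.05,0, 0,0,-0.09,0, 0,0,-0.12,0, -0.04,0,-0.15,0, -0.08,0,-0.17,0, -0.12,0,-0.18,0, -0.16,0,-0.18,0, -0.2,0,-0.18,0, -0.2,0,-0.18,0, -0.2,0,-0.18,0]' && python3 - <<'E'
from h import *;from bench import *
o=[]
for n,(x,y) in(("side",(295,360)),("top",(426,225))):
    f=grab_frame(n);np.savez(n+"4.npz",**f);cv2.imwrite(f"pics/{n}4.png",f["frame"])
    o.append(cv2.resize(f["frame"][y-60:y+60,x-80:x+80],(400,300),interpolation=cv2.INTER_CUBIC))
s=cv2.resize(f["frame"],(400,300));o+=[cv2.resize(np.load("side4.npz")["frame"],(400,300)),s]
cv2.imwrite("pics/c4.png",np.vstack([np.hstack(o[:2]),np.hstack(o[2:])]))
E
```

```text
clock: 17.1
tool_pos: [0.5112, -0.279, 0.0404]
orientation: [[0.859, 0.512, -0.0], [0.512, -0.859, 0.0], [0.0, -0.0, -1.0]]
wrist_force: [-0.1, -0.4, 0.4]
gripper_width: 0.0858
clock: 18.3
tool_pos: [0.3389, -0.3818, 0.2209]
orientation: [[0.86, 0.51, 0.0], [0.51, -0.86, -0.0], [0.0, 0.0, -1.0]]
wrist_force: [0.4, 0.0, 0.2]
gripper_width: 0.0853
```

View pics/c4.png

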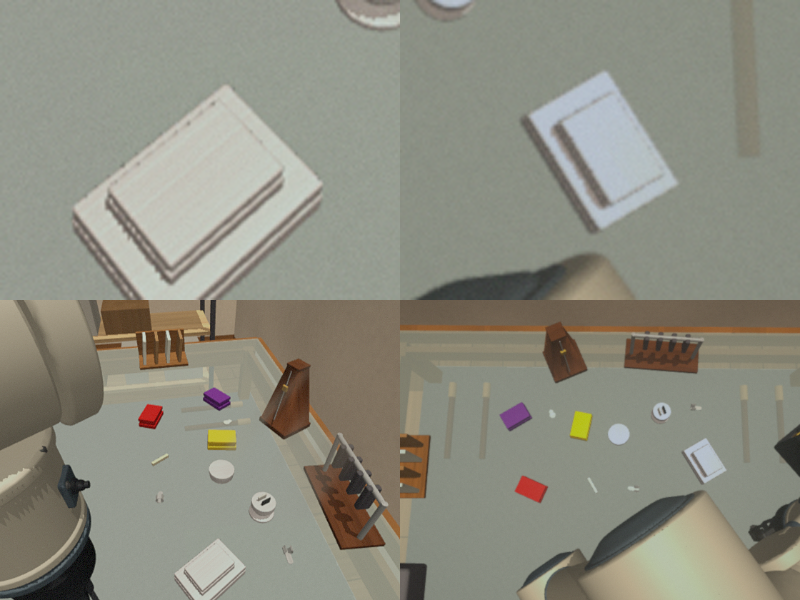

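The small tin sits level and square on the large one, and nothing else has moved. One numeric check of the centring from the corners I read: side crop (108,192), (228,102), (284,175), (173,268); top crop (157,126), (226,92), (264,172), (207,206).

```bash
python3 - <<'E'
from h import *
for n,o,cs in(("side",(215,300),[(108,192),(228,102),(284,175),(173,268)]),("top",(346,165),[(157,126),(226,92),(264,172),(207,206)])):
    f=dict(np.load(n+"4.npz"));P=np.array([ray(f,(o[0]+x*.4,o[1]+y*.4),.060)[:2] for x,y in cs])*1000
    r=cv2.minAreaRect(P.astype(np.float32));c=P.mean(0);a=np.radians(30.8)
    d=c-[511,-279.5];print(n,c.round(1),np.round(r[1],1),round(r[2],1),"offset along/across",np.round([d@[np.cos(a),np.sin(a)],d@[-np.sin(a),np.cos(a)]],1))
f=dict(np.load("top4.npz"));c,t=blob(f["frame"],(426,225),40);P=np.array([ray(f,q[0],.034)[:2] for q in c])*1000
print("large",cv2.minAreaRect(P.astype(np.float32)))
E
```

```text
side [ 510.8 -284. ] [84.7 52.1] 28.4 offset along/across [-2.5 -3.8]
top [ 506.5 -282.3] [79.2 66.9] 30.8 offset along/across [-5.3 -0.1]
large ((510.9888610839844, -279.65191650390625), (117.03206634521484, 80.56941986083984), 30.943622589111328)
```

The corners I read by eye are too coarse: their sizes are off by up to 12 mm. I'll take a close wrist view from above.

```bash
python3 -m inch '[0.04,0,0,0, 0.08,0,0,0, 0.12,0,0,0, 0.16,0,0,0, 0.185,0,0,0, 0.19,0,0,0, 0.19,0,0,0, 0.19,0,0,0]' && python3 - <<'E'
from h import *;from bench import *
s=state();W=np.eye(4);W[:3,:3]=s["orientation"];W[:3,3]=s["tool_pos"]
f=grab_frame("wrist");f["world_to_cam"]=np.linalg.inv(W@np.array(f["tool_from_camera"]));np.savez("w5.npz",**f)
cv2.imwrite("pics/w5.png",cv2.resize(f["frame"][60:330,100:460],(800,600),interpolation=cv2.INTER_CUBIC))
E
```

```text
clock: 19.2
tool_pos: [0.5022, -0.284, 0.2204]
orientation: [[0.859, 0.513, -0.001], [0.513, -0.859, 0.0], [-0.0, -0.0, -1.0]]
wrist_force: [-0.8, -0.1, -0.2]
gripper_width: 0.0853
```

View pics/w5.png

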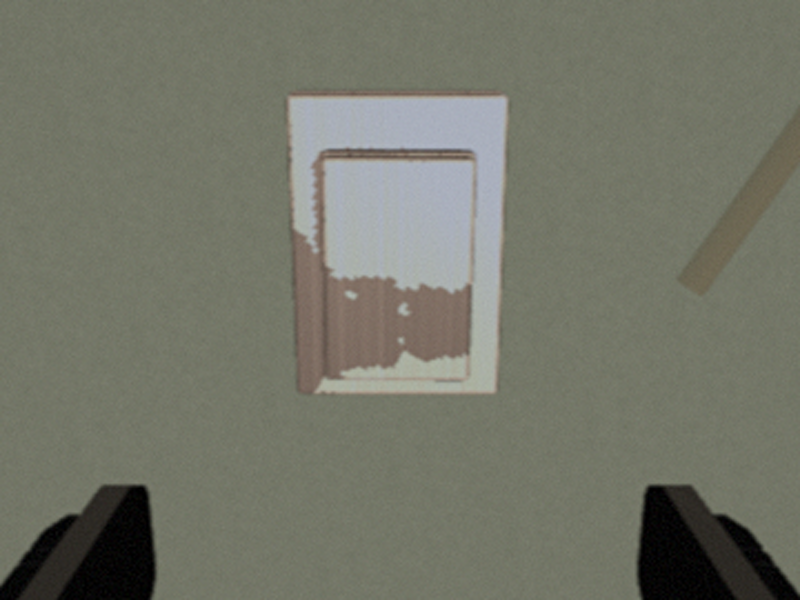

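The large lid's corners in the view are (289,96), (507,96), (497,392), (299,392). The small lid's are (325,159), (474,159), (468,379), (330,379).

```bash
python3 - <<'E'
from h import *
f=dict(np.load("w5.npz"));k=.45;a=np.radians(30.8);A=np.array([[np.cos(a),np.sin(a)],[-np.sin(a),np.cos(a)]])
C=[]
for z,cs in((.034,[(289,96),(507,96),(497,392),(299,392)]),(.060,[(325,159),(474,159),(468,379),(330,379)])):
    P=np.array([ray(f,(100+x*k,60+y*k),z)[:2] for x,y in cs])*1000
    r=cv2.minAreaRect(P.astype(np.float32));C.append(P.mean(0));print(C[-1].round(1),np.round(r[1],1),round(r[2],1),(A@P.T).round(1).tolist())
print("offset",(A@(C[1]-C[0])).round(1))
E
```

```text
[ 513.  -280.1] [116.6  81.2] 30.9 [[355.5, 355.6, 239.0, 238.9], [-463.0, -543.4, -544.0, -462.8]]
[ 511.  -281.8] [81.  51.7] 30.9 [[335.0, 335.1, 254.1, 254.1], [-477.9, -529.5, -529.6, -477.8]]
offset [-2.6 -0.4]
```

The offset is 2.6 mm along and 0.4 mm across (limit 8), the angles are equal and the sizes match. I'm handing it in.

```bash
python3 -c "
from bench import *
print(job_done(), state()['clock'])"
```

```text
the job is handed in; nothing more can be done
the job is handed in; nothing more can be done
```

The job is done and handed in at about 19 s of the 58 s allowed. Both lids are pressed home, and the small tin sits released on the large one; no verdict was reported.

- **Lids:** each was pressed onto its hard stop, at about 29 N for the large one and 35 N for the small one. The fingertips stopped at the lid-home heights of 34 mm and 26 mm, to within 0.3 mm.
- **Grip:** I first read the 54 mm opening as a grip on the lid, so I reopened and regripped 9 mm lower. On that second grip the fingertips met the counter at about 30 N, under the 120 N wrist limit. The tin came up level with its lid still home.
- **Placing:** I set the tin down slowly. Contact came at the predicted height with 10 N, and only then did I release.
- **Last checks:** the close wrist view puts the small tin 2.6 mm off centre along the large tin and 0.4 mm across, against 8 mm allowed. Both tins read the same angle, 30.9°, and the large tin is within 1 mm of its start.
- **Disagreement:** an earlier check from corners read by eye gave offsets of up to 5.3 mm and a 2.4° skew. Its sizes were wrong by up to 12 mm, so I discounted it.
- **Bystanders:** none looked moved in the final pictures, but I did not measure them.

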